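Pack out and hold a shaker clamp

ROBOT

A 7-joint arm with a two-finger parallel gripper is mounted at the origin on the work surface. World frame = base frame: x ahead of the robot, y to its left, z up, the work surface at z = 0. Lengths are in m, angles in rad, forces in N, time in s.
With the tool pointing down it reaches from about 0.425 to 0.95 m from the base axis. Payload 4.7 kg.
Tool frame: the origin (TCP) lies between the finger pads; the fingertips stand 25 mm ahead of it and the grasp point (between the pads) lies 6 mm ahead of it; x points along the fingers, z is the direction in which the jaws open and shut, and the axes are right-handed (so a half turn about x gives the same grasp; the last joint's range is limited). The gripper opens to 85 mm and grips with 20 to 120 N. Pads are 22 mm wide; open, the fingers measure 114 mm over their backs; the gripper's body (76 mm by 85 mm) begins 54 mm behind the grasp point. The pads swing forward as they close: fully open they stand 13 mm farther back than shut.
Start: joints at [-0.029, 0.469, -0.049, 1.532, 0.024, 1.141, -0.082], TCP at [0.675, 0, 0.256] pointing down, gripper open.
Joint ranges: [-2.59, 2.59], [-0.33, 1.99], [-1.39, 1.29], [0.1, 2.45], [-1.04, 4.18], [0.21, 1.99], [-2.66, 2.66]. Speed limits (rad/s): [2.57, 2.57, 3.14, 3.14, 3.14, 3.14, 3.14].

INTERFACE

Orientations are given as a 3x3 rotation matrix whose columns are the frame's x, y, z axes.
In Python, from rig import * gives the robot as it stands. Calls block until the motion is done:
- movep(position, orientation): joint-space move of the TCP to a pose.
- move_l(position, attitude=None, feed=0.15, until_force=None): straight line of the TCP; attitude=None keeps the orientation; feed is the mean speed in m/s. With until_force (N) it stops when the force on the tool has changed by that much, and returns True; else False.
- move_joints(angles): joint-space move.
- command_gripper(opening, newtons=None): finger opening in m; newtons is the grip in N (None keeps the last); returns when the fingers have stopped.
- sleep(seconds).
- inverse_kinematics(position, orientation): joint angles nearest the present ones, or None.
- sense(): the state.
- camera(name): name is "scene" or "side" or "wrist"; returns (picture, depth): 400x640x3 uint8, red, green, blue; 400x640 float32, m along the optical axis (not along the pixel's ray), 0 where there is no reading.
- camera_params(name): a dict with "K" (3x3 intrinsics, pixels), "position" and "rotation" of the camera in the world; the wrist camera has in their place "tool_from_camera" (4x4, takes a point from camera to tool coordinates, whose origin is the TCP and whose axes are the tool frame's). Camera axes: x right, y down, z forward; pixel columns grow to the right and rows downward; lengths in m; the calibration is good to about 2 mm. A picture is of the moment at which its call begins: read the wrist's pose just before it. camera_params takes no time and is no camera call.
A pose or a line that the arm cannot do raises Unreachable and nothing moves.
- finish_job(): hands the job in, once; it reports no verdict.
The state is a dict: "time_s": time; "joint_pos": joint angles; "qd": joint speeds; "joint_efforts": joint torques, N m; "position": TCP position; "tcp_rot": TCP orientation; "wrist_force": force on the tool from outside, world axes, zero at the start; "ft_torque": the same for the moment, N m; "finger_gap": finger opening in m.
Only numpy, scipy, OpenCV 4.12 (cv2) and the standard library are available. Lean on these libraries where they do the work, as an engineer would, in place of code of your own. Each camera call takes 0.05 s, during which the arm holds its last target.

TASK

The tube rack on the bench shaker stands too far from the push clamp to be gripped: stand spacer plates upright and face to face, square in the gap between the clamp's grey pad and the rack, as many as it takes until the handle, pushed fully home, squeezes the stack tight with the sprung pad clearly pushed in (5 mm or more; too few leave it slack, too many keep the handle from home). The clamp springs open when let go, so finish while still holding the handle fully home, touching neither spacers nor rack. Leave the rack where it stands and the tip box, bottle and beaker alone.

Things in the scene. Friction and masses are not known exactly. Their poses are not given: they have to be found in the camera images.
- platform: low bench shaker, 200 x 340 mm with its flat aluminium top 70 mm above the bench; origin at the centre of its foot, on the bench. Its own +y is the direction in which the clamp closes, towards the rack. Low steel rails (8 mm high) run along y at both edges, 81 to 95 mm either side of the centre line.
- handle (a point): centre of the gripping part of the clamp's upright black handle: 34 mm wide (platform x), 12 mm thick (platform y); its top is 22 mm above this point and 84 mm above the platform top. Free to grasp from 40 mm above the platform up. A grey pad stands in front of it on two rods and is at most 37 mm above the platform top.
- clamp (a joint): travel of the clamp carriage with its handle, m: 0 = fully open (where its light return spring, 1.5 to 3.2 N, keeps it), 0.055 = fully home against its end stop. It springs back open when let go.
- pad (a joint): how far the sprung grey pad in front of the handle is pushed in towards the handle, m: 0 = not pressed, 0.028 = bottomed. Its spring takes 3 N to start and 0.4 N more per mm (about 14 N at the bottom).
- pad_face (a point): centre of the pad's flat front face (66 mm wide, from 3 to 37 mm above the platform top), which looks along platform +y at the rack. It moves with the carriage and with the pad.
- rack_face (a point): centre of the flat face of the loose white tube rack that looks at the pad (110 mm wide, 36 mm high from the platform top; 80 mm deep behind; tube caps reach 44 mm high, from 11 mm behind the face). Its axes are the platform's; the rack stands with its back against a steel stop bar fixed to the platform. Its distance from the pad differs every time: with the clamp home and no spacers, a gap of 4 to 31 mm is left between pad and rack.
- spacer0_mid (a point): spacer plate 1 of 4, all alike, white, standing upright on a dark mat 3 mm thick: 20 mm thick (own y), 78 mm tall (own z); the foot part is 46 mm wide (own x) and 36 mm high, the tab above it 30 mm wide. This point is half-way up, 39 mm above its foot, in the middle. Best gripped across the 30 mm width of the tab, about 60 mm above its foot. 65 g.
- spacer1_mid (a point): spacer plate 2 of 4, all alike, white, standing upright on a dark mat 3 mm thick: 20 mm thick (own y), 78 mm tall (own z); the foot part is 46 mm wide (own x) and 36 mm high, the tab above it 30 mm wide. This point is half-way up, 39 mm above its foot, in the middle. Best gripped across the 30 mm width of the tab, about 60 mm above its foot. 65 g.
- spacer2_mid (a point): spacer plate 3 of 4, all alike, white, standing upright on a dark mat 3 mm thick: 20 mm thick (own y), 78 mm tall (own z); the foot part is 46 mm wide (own x) and 36 mm high, the tab above it 30 mm wide. This point is half-way up, 39 mm above its foot, in the middle. Best gripped across the 30 mm width of the tab, about 60 mm above its foot. 65 g.
- spacer3_mid (a point): spacer plate 4 of 4, all alike, white, standing upright on a dark mat 3 mm thick: 20 mm thick (own y), 78 mm tall (own z); the foot part is 46 mm wide (own x) and 36 mm high, the tab above it 30 mm wide. This point is half-way up, 39 mm above its foot, in the middle. Best gripped across the 30 mm width of the tab, about 60 mm above its foot. 65 g.
- tipbox: bystander: blue and yellow pipette tip box, 85 x 120 x 57 mm high, origin at its foot; leave alone
- bottle: bystander: amber bottle, 60 mm across, 130 mm high, origin at its foot; leave alone
- beaker: bystander: glass beaker, 66 mm across, 85 mm high, origin at its foot; leave alone
Not all that is in view belongs to the job. What is shaped like the part that bears spacer1_mid but yellow is not meant.

How it is judged:
At the end, for the whole second after the job is handed in: Arm holds the clamp within 4 mm of home (over 3 N), pad pushed in over 4 mm, spacers press pad and rack (over 1.5 N); spacers on the platform stand upright (0.12 rad) and square (0.2 rad), arm off spacers and rack, rack upright and within 12 mm of its start (value of joint clamp above 0.051 m and value of joint pad above 0.004 m and (contact force between pad and spacer0 above 1.5 N or contact force between pad and spacer1 above 1.5 N or contact force between pad and spacer2 above 1.5 N or contact force between pad and spacer3 above 1.5 N) and (contact force between rack and spacer0 above 1.5 N or contact force between rack and spacer1 above 1.5 N or contact force between rack and spacer2 above 1.5 N or contact force between rack and spacer3 above 1.5 N) and contact force between the fingers and clamp above 3 N and (y of spacer0_mid in the frame of platform below -0.175 m or y of spacer0_mid in the frame of platform above 0.175 m or x of spacer0_mid in the frame of platform below -0.105 m or x of spacer0_mid in the frame of platform above 0.105 m or (angle between spacer0_mid's own z axis and vertical below 0.12 rad and angle between the y axis of spacer0_mid and the y axis of platform, either way round below 0.2 rad and z of spacer0_mid in the frame of platform between 0.104 and 0.114 m)) and (y of spacer1_mid in the frame of platform below -0.175 m or y of spacer1_mid in the frame of platform above 0.175 m or x of spacer1_mid in the frame of platform below -0.105 m or x of spacer1_mid in the frame of platform above 0.105 m or (angle between spacer1_mid's own z axis and vertical below 0.12 rad and angle between the y axis of spacer1_mid and the y axis of platform, either way round below 0.2 rad and z of spacer1_mid in the frame of platform between 0.104 and 0.114 m)) and (y of spacer2_mid in the frame of platform below -0.175 m or y of spacer2_mid in the frame of platform above 0.175 m or x of spacer2_mid in the frame of platform below -0.105 m or x of spacer2_mid in the frame of platform above 0.105 m or (angle between spacer2_mid's own z axis and vertical below 0.12 rad and angle between the y axis of spacer2_mid and the y axis of platform, either way round below 0.2 rad and z of spacer2_mid in the frame of platform between 0.104 and 0.114 m)) and (y of spacer3_mid in the frame of platform below -0.175 m or y of spacer3_mid in the frame of platform above 0.175 m or x of spacer3_mid in the frame of platform below -0.105 m or x of spacer3_mid in the frame of platform above 0.105 m or (angle between spacer3_mid's own z axis and vertical below 0.12 rad and angle between the y axis of spacer3_mid and the y axis of platform, either way round below 0.2 rad and z of spacer3_mid in the frame of platform between 0.104 and 0.114 m)) and contact force between each of the arm, the fingers and spacer0 below 0.5 N and contact force between each of the arm, the fingers and spacer1 below 0.5 N and contact force between each of the arm, the fingers and spacer2 below 0.5 N and contact force between each of the arm, the fingers and spacer3 below 0.5 N and contact force between each of the arm, the fingers and rack below 0.5 N and distance of rack_face from where it was at the start of the episode below 0.012 m and angle between rack_face's own z axis and vertical below 0.1 rad); the arm keeps its last pose, push and grip.
It fails at once if the tip box is pushed more than 30 mm or tipped (distance of tipbox from where it was at the start of the episode above 0.03 m or angle between tipbox's own z axis and vertical above 0.4 rad).
It fails at once if the bottle is pushed more than 30 mm or tipped (distance of bottle from where it was at the start of the episode above 0.03 m or angle between bottle's own z axis and vertical above 0.4 rad).
It fails at once if the beaker is pushed more than 30 mm or tipped (distance of beaker from where it was at the start of the episode above 0.03 m or angle between beaker's own z axis and vertical above 0.4 rad).
It also fails if it takes over 61 s, if anything falls off the work surface, if the arm or the gripper's body presses on something with over 40 N, if the wrist force passes 120 N, or if a joint passes its speed limit or range.

## Working session

There is one attempt and no reset: what is moved stays moved. The work goes in short steps, each a Python script; the robot and the scene stay as the last script left them, time stands still between calls to the robot, and variables do not carry over. Pictures are saved under pics/ and viewed, and the job is handed in when it is done.

```bash
ls; mkdir -p pics
python3 - <<'E'
from rig import *
import cv2,numpy as np
for n in ["scene","side","wrist"]:
    p,d=camera(n); cv2.imwrite(f"pics/{n}0.png",p[:,:,::-1]); np.save(f"pics/{n}0.npy",d)
    print(n,camera_params(n))
print(sense())
E
```

```text
pics
scene {'K': array([[444.06834451,   0.        , 318.55844551],
       [  0.        , 444.06834451, 193.2596111 ],
       [  0.        ,   0.        ,   1.        ]]), 'position': array([1.17322271, 0.85201054, 0.84781444]), 'rotation': array([[-0.76612875,  0.36586047, -0.52838703],
       [ 0.64230314,  0.4642865 , -0.60982352],
       [ 0.02221264, -0.80658798, -0.59069656]])}
side {'K': array([[444.45214388,   0.        , 315.71450751],
       [  0.        , 444.45214388, 204.98759341],
       [  0.        ,   0.        ,   1.        ]]), 'position': array([ 0.29181855, -0.72121397,  1.116753  ]), 'rotation': array([[ 0.96638384, -0.20106101,  0.16023967],
       [-0.25709773, -0.75149264,  0.60758504],
       [-0.00174273, -0.62835761, -0.77792266]])}
wrist {'K': array([[315.57062379,   0.        , 317.2032387 ],
       [  0.        , 315.57062379, 200.27566172],
       [  0.        ,   0.        ,   1.        ]]), 'tool_from_camera': array([[-2.75638363e-04, -3.24421452e-01,  9.45912599e-01,
        -1.19605529e-01],
       [ 8.55068449e-04, -9.45912366e-01, -3.24421123e-01
[... 319 characters left out ...]
8, -0.08228611]), 'qd': array([ 0.00078924, -0.00295994,  0.00088827, -0.00557983, -0.00103863,
       -0.00014831,  0.00012842]), 'joint_efforts': array([ 3.33697863e-04, -5.10767841e+01, -4.67274967e-02, -2.37979531e+01,
        1.07760131e-02,  5.44104041e-03, -2.80327527e-05]), 'position': array([6.74609621e-01, 3.45395758e-05, 2.55531127e-01]), 'tcp_rot': array([[-1.43556481e-03, -5.93891648e-05,  9.99998968e-01],
       [-3.30890916e-05,  9.99999998e-01,  5.93417244e-05],
       [-9.99998969e-01, -3.30038686e-05, -1.43556678e-03]]), 'wrist_force': array([0.18472567, 0.51042472, 0.787144  ]), 'ft_torque': array([-0.00594145, -0.01491116,  0.00558928]), 'finger_gap': 0.08531461951145275}
```

View pics/scene0.png

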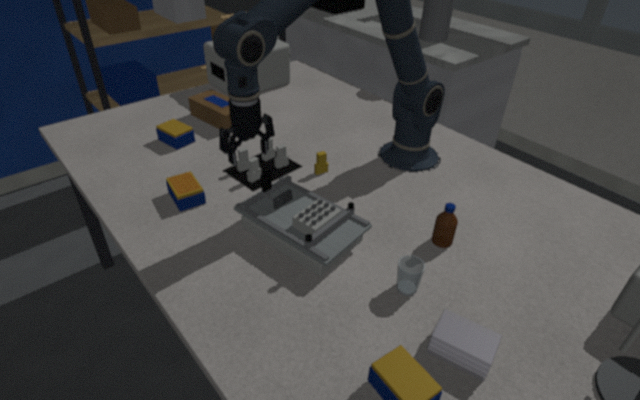

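View pics/side0.png

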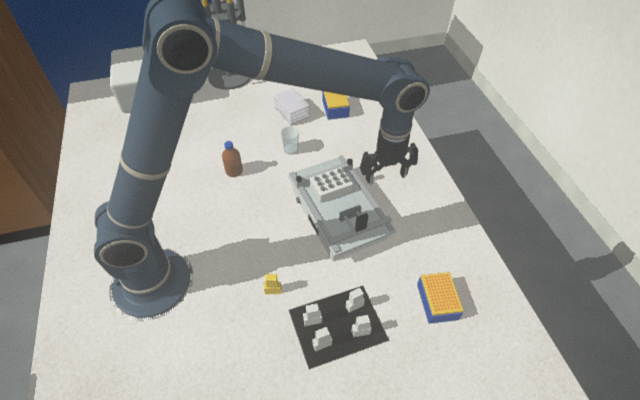

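View pics/wrist0.png

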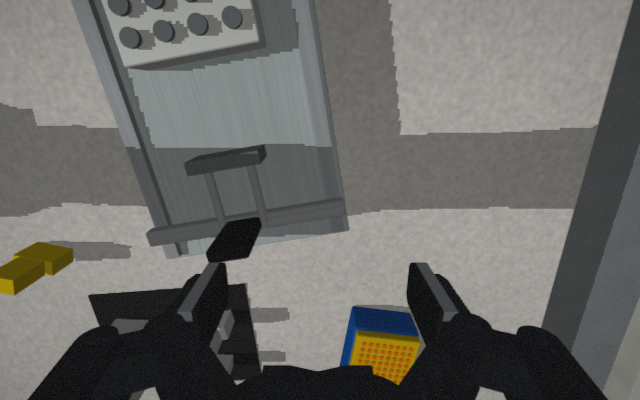

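The side view shows the four white plates on the mat at about (313,314), (356,299), (322,338) and (361,325). The look-alike is the yellow block at (271,285), which I reject. The clamp handle is near (361,220) and the rack near (333,180). Next I'll crop close and build a point cloud.

```bash
cat > h.py <<'E'
import numpy as np,cv2
def cloud(n,tag,rig=None,pose=None):
    import rig as r
    d=np.load(f"pics/{tag}.npy"); P=r.camera_params(n); K=P["K"]
    v,u=np.mgrid[0:400,0:640]
    c=np.stack([(u-K[0,2])/K[0,0]*d,(v-K[1,2])/K[1,1]*d,d],-1)
    if n=="wrist":
        T=P["tool_from_camera"]; c=c@T[:3,:3].T+T[:3,3]; pos,R=pose
        w=c@np.asarray(R).T+pos
    else: w=c@P["rotation"].T+P["position"]
    w[d<=0]=np.nan
    return w
E
python3 - <<'E'
from h import *; from rig import *
im=cv2.imread("pics/side0.png"); 
cv2.imwrite("pics/crop1.png",cv2.resize(im[250:400,230:430],None,fx=4,fy=4,interpolation=cv2.INTER_CUBIC))
w=cloud("side","side0")
# top-down height map
x0,x1,y0,y1=0.3,0.95,-0.5,0.35; s=0.001
m=np.isfinite(w[...,2])
H=np.zeros((int((x1-x0)/.0025),int((y1-y0)/.0025)))
for p in w[m]:
    i=int((x1-p[0])/.0025); j=int((y1-p[1])/.0025)
    if 0<=i<H.shape[0] and 0<=j<H.shape[1]: H[i,j]=max(H[i,j],p[2])
print(H.shape)
g=cv2.applyColorMap(np.uint8(np.clip(H/0.18,0,1)*255),cv2.COLORMAP_JET)
cv2.imwrite("pics/hm.png",cv2.resize(g,None,fx=2.2,fy=2.2,interpolation=cv2.INTER_NEAREST))
E
```

```text
(259, 340)
```

View pics/crop1.png

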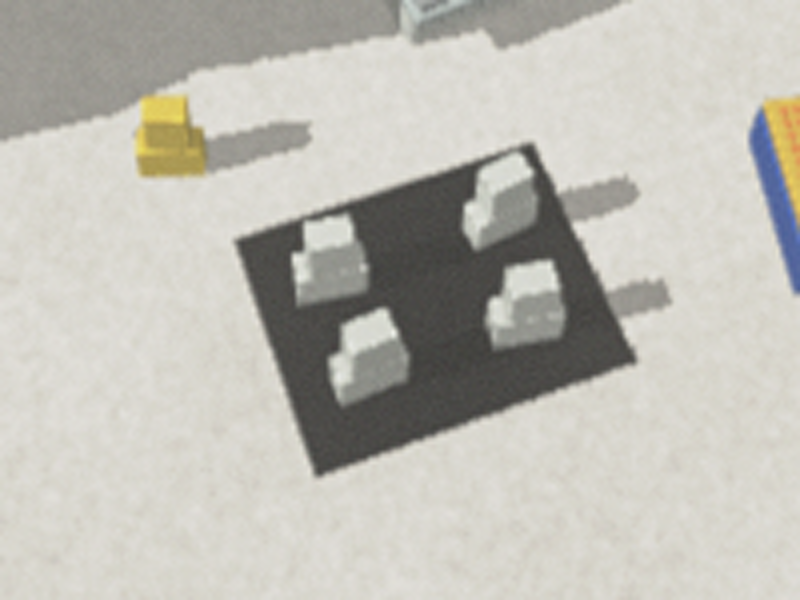

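View pics/hm.png

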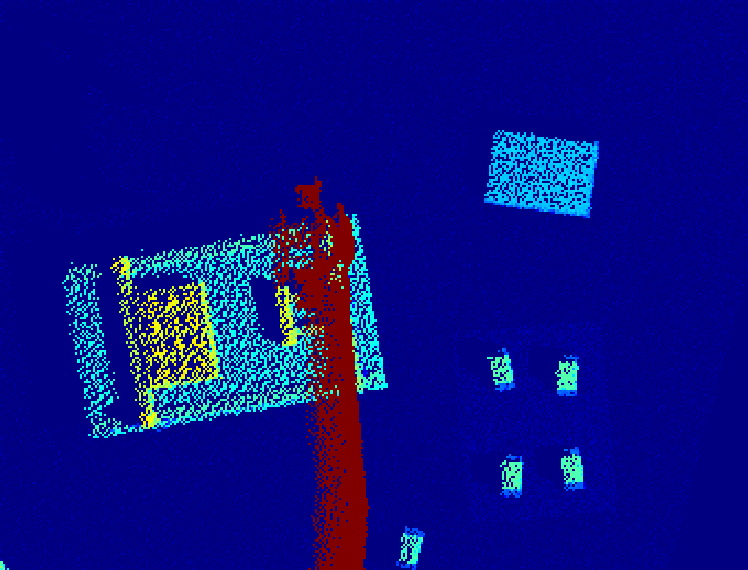

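Run:
```python
from h import *; from rig import *
w=cloud("side","side0").reshape(-1,3)
sel=w[(w[:,2]>0.07)&(w[:,2]<0.095)&(w[:,0]>.3)&(w[:,0]<.6)&(w[:,1]<-.15)&(w[:,1]>-.42)]
from scipy.cluster.hierarchy import fclusterdata
l=fclusterdata(sel,0.015,criterion="distance")
for k in set(l):
    q=sel[l==k]
    if len(q)<20: continue
    t=q[q[:,2]>0.076]
    r=cv2.minAreaRect(np.float32(t[:,:2]*1000))
    print(k,len(q),np.median(t[:,2]),r, t[:,:2].mean(0))
R=np.array([[0,0,1.],[0,1,0],[-1,0,0]])
print(inverse_kinematics([0.52,-0.22,0.35],R))
movep([0.52,-0.22,0.35],R)
s=sense();print(s["time_s"],s["position"])
for n in ["side","wrist"]:
    p,d=camera(n); cv2.imwrite(f"pics/{n}1.png",p[:,:,::-1]); np.save(f"pics/{n}1.npy",d)
np.savez("pics/pose1.npz",p=s["position"],R=s["tcp_rot"])
```

```text
1 109 0.08132417426645588 ((410.43695068359375, -230.4065704345703), (30.304147720336914, 21.9444522857666), 1.3926327228546143) [ 0.40984157 -0.23189687]
2 118 0.08103337454484227 ((417.06982421875, -300.0679626464844), (30.506511688232422, 21.916397094726562), 11.346529960632324) [ 0.41694838 -0.30044484]
3 115 0.08135718459289842 ((524.041259765625, -293.1601257324219), (22.88725471496582, 30.404951095581055), 84.67525482177734) [ 0.52362128 -0.29431072]
4 108 0.08155830653053653 ((530.5989379882812, -219.37364196777344), (29.982988357543945, 20.461811065673828), 9.807839393615723) [ 0.53069401 -0.2198354 ]
[ 0.31058112  0.21817061  0.01811276  1.67485228 -0.00413285  1.24860699
  0.32957326]
1.25 [ 0.52085551 -0.21829917  0.34940645]
```

View pics/wrist1.png

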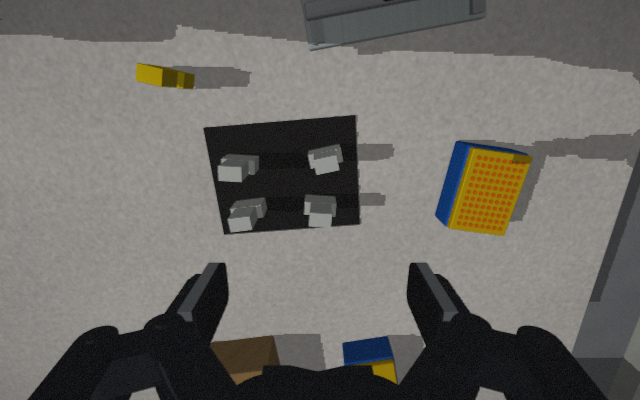

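View pics/side1.png

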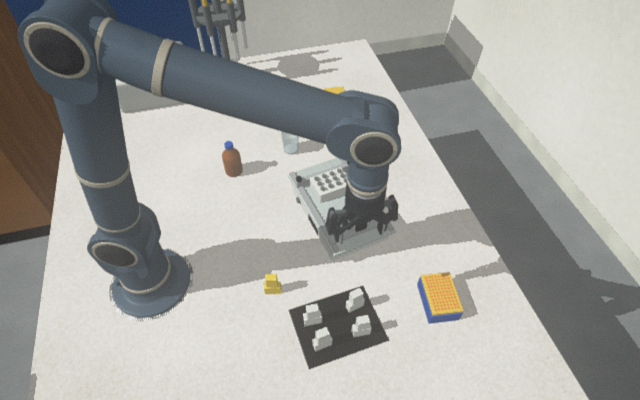

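Run:
```python
from h import *; from rig import *
from scipy.cluster.hierarchy import fclusterdata
z=np.load("pics/pose1.npz")
w=cloud("wrist","wrist1",pose=(z["p"],z["R"])).reshape(-1,3)
sel=w[(w[:,2]>0.076)&(w[:,2]<0.095)&(w[:,0]>.3)&(w[:,0]<.6)&(w[:,1]<-.15)&(w[:,1]>-.42)]
l=fclusterdata(sel,0.015,criterion="distance")
for k in set(l):
    t=sel[l==k]
    if len(t)<20: continue
    r=cv2.minAreaRect(np.float32(t[:,:2]*1000))
    print(k,len(t),np.median(t[:,2]),r)
R0=np.array([[-1.43556481e-03, -5.93891648e-05,  9.99998968e-01],[-3.3e-05,1,5.9e-05],[-9.99998969e-01,-3.3e-05,-1.43556678e-03]])
# pose: move to clear view over platform
R=np.array([[0,0,1.],[0,1,0],[-1,0,0]])
movep([0.60,0.06,0.36],R)
s=sense();print(s["time_s"],s["position"])
p,d=camera("wrist"); cv2.imwrite("pics/wrist2.png",p[:,:,::-1]); np.save("pics/wrist2.npy",d)
w=cloud("wrist","wrist2",pose=(s["position"],s["tcp_rot"]))
np.save("pics/w2.npy",w)
H=np.zeros((300,400))
q=w.reshape(-1,3);q=q[np.isfinite(q[:,2])&(q[:,2]<.2)]
for a in q:
    i=int((.8-a[0])/.0015); j=int((.25-a[1])/.0015)
    if 0<=i<300 and 0<=j<400: H[i,j]=max(H[i,j],a[2])
g=cv2.applyColorMap(np.uint8(np.clip(H/0.18,0,1)*255),cv2.COLORMAP_JET)
cv2.imwrite("pics/hm2.png",cv2.resize(g,None,fx=2,fy=2,interpolation=cv2.INTER_NEAREST))
```

```text
1 367 0.08310284260152684 ((419.43853759765625, -300.6955261230469), (29.923627853393555, 20.4321346282959), 8.430500984191895)
2 408 0.08294460331845657 ((411.8543701171875, -232.0450897216797), (20.454620361328125, 30.084918975830078), 86.415283203125)
3 355 0.0830872058478424 ((525.8938598632812, -294.4118347167969), (20.041284561157227, 29.974008560180664), 85.74303436279297)
4 400 0.08318994397648558 ((532.8222045898438, -220.3016357421875), (29.909019470214844, 20.3480167388916), 12.962894439697266)
2.475 [0.60013017 0.05794938 0.35981979]
```

View pics/wrist2.png

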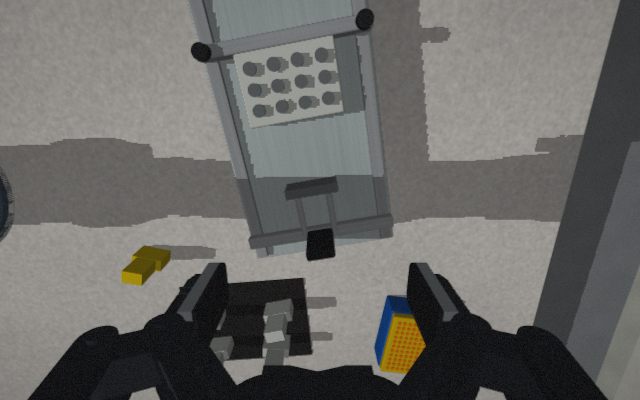

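View pics/hm2.png

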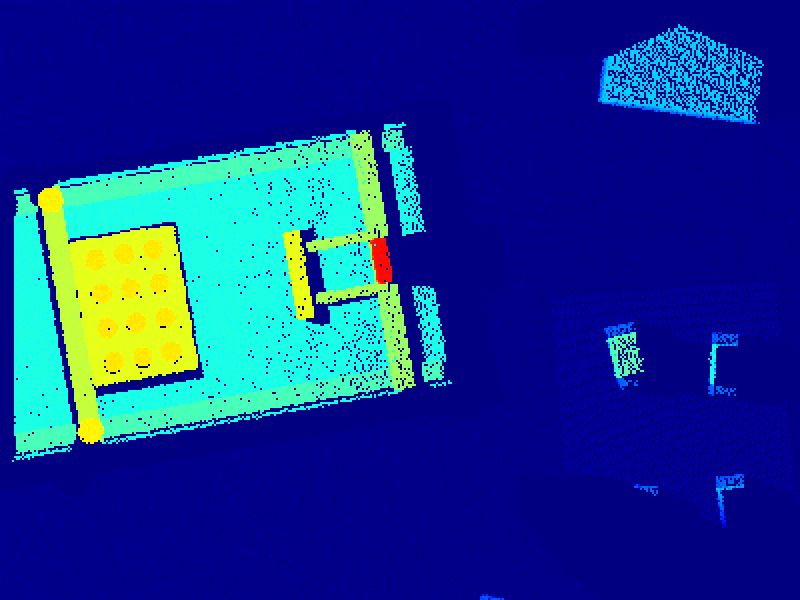

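The depth map is clean: handle (red) at map pixel (380,262), pad bar at (300,275), and the rack's near face running from (178,225) to (200,370). Next I'll fit the frame and the gap.

Run:
```python
from h import *
w=np.load("pics/w2.npy").reshape(-1,3); w=w[np.isfinite(w).all(1)]
reg=(w[:,0]>.47)&(w[:,0]<.75)&(w[:,1]>-.1)&(w[:,1]<.24)
w=w[reg]
def rect(lo,hi,box=None):
    q=w[(w[:,2]>lo)&(w[:,2]<hi)]
    if box: q=q[(q[:,0]>box[0])&(q[:,0]<box[1])&(q[:,1]>box[2])&(q[:,1]<box[3])]
    r=cv2.minAreaRect(np.float32(q[:,:2]*1000)); print(len(q),np.median(q[:,2]),r, np.round(cv2.boxPoints(r),1).tolist()); return r
print("handle");rect(.14,.165,(.5,.7,-.1,0))
print("pad");rect(.100,.114,(.55,.67,0.0,.045))
print("rack top");rect(.1035,.112,(.52,.70,.10,.18))
print("plattop z",np.median(w[(w[:,2]>.06)&(w[:,2]<.074)][:,2]))
q=w[(w[:,2]>.0735)&(w[:,2]<.083)&(w[:,1]<.17)&(w[:,1]>.02)]
for nm,s in (("hi x",q[q[:,0]>.66]),("lo x",q[q[:,0]<.58])):
    s=s[(s[:,0]>.68)|(s[:,0]<.56)]
    f=cv2.fitLine(np.float32(s[:,:2]),cv2.DIST_HUBER,0,.001,.001).ravel(); print(nm,len(s),f,np.degrees(np.arctan2(f[0],f[1])))
```

```text
handle
416 0.15479772468772113 ((604.369873046875, -36.64600372314453), (33.985107421875, 12.072456359863281), 10.841303825378418) [[586.5, -33.900001525878906], [588.7999877929688, -45.79999923706055], [622.2000122070312, -39.400001525878906], [619.9000244140625, -27.5]]
pad
598 0.10889902977880184 ((593.4661254882812, 25.812286376953125), (65.94328308105469, 12.59280776977539), 10.031929969787598) [[559.9000244140625, 26.299999237060547], [562.0999755859375, 13.899999618530273], [627.0, 25.399999618530273], [624.7999877929688, 37.79999923706055]]
rack top
4666 0.10805308791106252 ((571.0215454101562, 148.86666870117188), (109.80197143554688, 77.86053466796875), 9.826050758361816) [[510.29998779296875, 177.89999389648438], [523.5999755859375, 101.0999984741211], [631.7999877929688, 119.9000015258789], [618.5, 196.60000610351562]]
plattop z 0.07210578843612617
hi x 201 [ 0.08413806 -0.9964541   0.6837741   0.04084327] 175.17354
lo x 1714 [ 0.1815873  -0.98337483  0.49217507  0.10362887] 169.53777
```

Platform yaw is about 10°. The open gap measures about 80 mm, so about 25 mm is left at home. That calls for 2 plates, with a predicted pad push of about 15 mm (1 plate would be slack, 3 would be too many). Now picking the plate at (0.533,-0.220).

```bash
cat >> h.py <<'E'
from numpy import cos,sin,radians
A=radians(10.0); X=np.array([cos(A),sin(A)]); Y=np.array([-sin(A),cos(A)])
def pl(x,y): return (x*X+y*Y)   # platform-aligned coords (m) -> world xy
def Rot(deg):
    c,s=cos(radians(deg)),sin(radians(deg)); return np.array([[0,-s,c],[0,c,s],[-1,0,0]])
XC,RF=0.5887,0.0085
def pick(x,y,deg):
    import rig as r
    R=Rot(deg); r.movep([x,y,.17],R); r.command_gripper(.06,40); r.move_l([x,y,.070],feed=.1)
    r.command_gripper(0.0,40); print("gap",r.sense()["finger_gap"]); r.move_l([x,y,.27],feed=.25)
def shot(n,tag):
    import rig as r
    s=r.sense(); p,d=r.camera(n); cv2.imwrite(f"pics/{tag}.png",p[:,:,::-1]); np.save(f"pics/{tag}.npy",d); np.savez(f"pics/{tag}_pose.npz",p=s["position"],R=s["tcp_rot"])
E
python3 - <<'E'
from h import *; from rig import *
p=pl(XC,RF-.0125)
for d in (10,100,-80): print(d,inverse_kinematics([p[0],p[1],.137],Rot(d)))
pick(.5325,-.2202,11.5)
print(sense()["time_s"],sense()["wrist_force"])
shot("wrist","g1")
E
```

```text
10 [-0.10490633  0.46516681 -0.17678071  1.85194521  0.10675564  0.83359054
 -0.16061406]
100 [ 0.07333625  0.49358257 -0.41494035  1.84106748  0.25493335  0.85930499
  1.2800503 ]
-80 [-0.28031665  0.456691    0.05373519  1.8628108  -0.03231171  0.82292262
 -1.60636409]
gap 0.0297047940229378
6.6667 [ 0.20237923  0.17207898 -1.25956269]
```

View pics/g1.png

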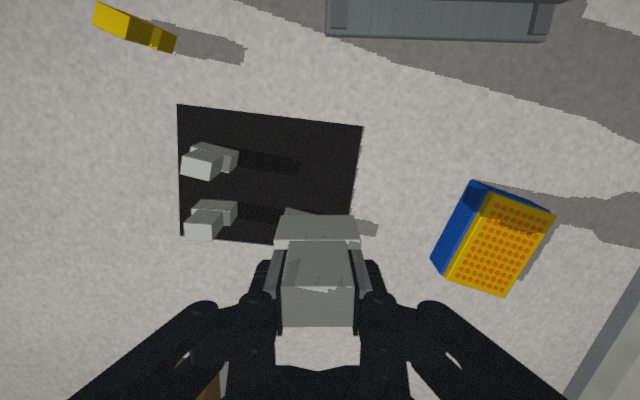

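The plate is held square between the fingers at (315,270), gap 29.7 mm. Now placing it.

Run:
```python
from h import *; from rig import *
R=Rot(10); p=pl(XC,RF-.0130)
movep([p[0],p[1],.27],R)
move_l([p[0],p[1],.155],feed=.15)
print(sense()["position"],p)
print(move_l([p[0],p[1],.134],feed=.03,until_force=3))
s=sense();print(s["position"],s["wrist_force"])
command_gripper(.05,40)
move_l([p[0],p[1],.25],feed=.2)
pick(.526,-.2942,-4.5)
print(sense()["time_s"])
shot("wrist","g2");shot("side","s2")
```

```text
[0.58129386 0.09769426 0.15588853] [0.58053774 0.09779505]
True
[0.5803665  0.0978325  0.13760025] [-0.5800228  -0.06196798  3.41030224]
gap 0.02963030200548305
14.725
```

View pics/g2.png

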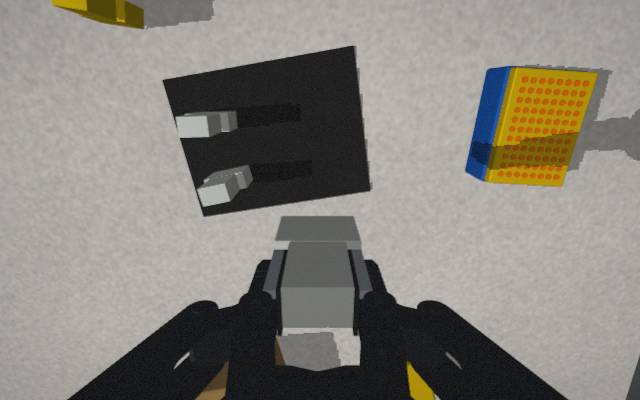

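View pics/s2.png

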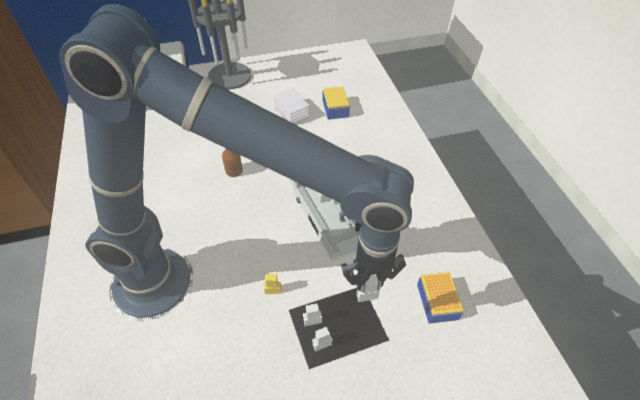

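The second plate is held square. Hovering short of the slot to check the first one before placing.

Run:
```python
from h import *; from rig import *
p=pl(XC,RF-.05)
movep([p[0],p[1],.30],Rot(10))
shot("wrist","h3"); z=np.load("pics/h3_pose.npz")
w=cloud("wrist","h3",pose=(z["p"],z["R"])).reshape(-1,3)
a=(w[:,:2]@X-XC)*1000; b=(w[:,:2]@Y-RF)*1000; h=w[:,2]*1000
def rect(n,m):
    q=np.float32(np.stack([a[m],b[m]],1)); 
    if len(q)>10: print(n,len(q),np.median(h[m]),cv2.minAreaRect(q))
rect("tabA",(h>140)&(h<160)&(abs(a)<30)&(b>-35)&(b<10))
rect("rack",(h>103.5)&(h<112)&(abs(a)<70)&(b>-5)&(b<60))
rect("pad",(h>100)&(h<113)&(abs(a)<50)&(b<-60)&(b>-100))
print(sense()["time_s"])
```

```text
tabA 871 150.01642088742412 ((0.29924488067626953, -12.530213356018066), (20.274972915649414, 29.31621551513672), 89.81128692626953)
rack 6089 108.00163840159294 ((-0.6878242492675781, 27.42868423461914), (64.88548278808594, 110.1572265625), 89.80815124511719)
pad 812 108.86704462099489 ((0.04988861083984375, -85.6262435913086), (11.944998741149902, 65.49805450439453), 89.91027069091797)
16.2333
```

View pics/h3.png

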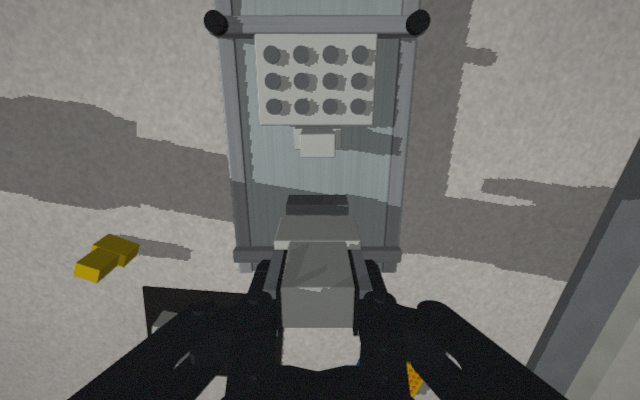

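The first plate is upright, square (0.2°) and centred 12.5 mm in front of the rack. Placing the second behind it.

Run:
```python
from h import *; from rig import *
p=pl(XC,RF-.0365)
R=Rot(10)
move_l([p[0],p[1],.27],feed=.15); move_l([p[0],p[1],.155],feed=.12)
print(move_l([p[0],p[1],.134],feed=.03,until_force=3))
s=sense();print(s["position"],s["wrist_force"])
command_gripper(.05,40)
move_l([p[0],p[1],.25],feed=.2)
hp=pl(XC,-.141-.01)
movep([hp[0],hp[1],.30],Rot(10))
shot("wrist","h4"); z=np.load("pics/h4_pose.npz")
w=cloud("wrist","h4",pose=(z["p"],z["R"])).reshape(-1,3)
a=(w[:,:2]@X-XC)*1000; b=(w[:,:2]@Y-RF)*1000; h=w[:,2]*1000
def rect(n,m):
    q=np.float32(np.stack([a[m],b[m]],1)); 
    if len(q)>10: print(n,len(q),np.median(h[m]),cv2.minAreaRect(q))
m=(h>142)&(h<160)&(abs(a)<30)
rect("tabA",m&(b>-24.5)&(b<10));rect("tabB",m&(b<-24.5)&(b>-60))
rect("handle",(h>145)&(h<165)&(abs(a)<40)&(b<-130)&(b>-180))
rect("rack",(h>111)&(h<118)&(abs(a)<70)&(b>-5)&(b<90))
rect("pad",(h>100)&(h<113)&(abs(a)<50)&(b<-60)&(b>-100))
for d in (100,-80): print(inverse_kinematics([hp[0],hp[1],.14],Rot(d)))
print(sense()["time_s"])
```

```text
True
[0.58443998 0.07464032 0.13760665] [ 0.07408574 -0.86066103  3.67542209]
tabA 746 149.83945219279605 ((0.3346748352050781, -17.297378540039062), (29.79767608642578, 10.98710823059082), 0.26206016540527344)
tabB 1167 150.00966945228797 ((0.5086822509765625, -36.943138122558594), (19.980920791625977, 29.853607177734375), 89.7264633178711)
handle 600 155.52445920650484 ((-0.08633804321289062, -149.85707092285156), (12.015518188476562, 34.00004196166992), 89.38568878173828)
pad 905 109.06049765680734 ((0.15357208251953125, -90.1166000366211), (18.709014892578125, 65.77998352050781), 89.97966766357422)
[ 0.30357045  0.5145615  -0.40095997  1.79386886  0.25114666  0.88347144
  1.5340057 ]
[-0.09919044  0.48113834  0.14252882  1.81912781 -0.08781331  0.84741137
 -1.31071362]
19.975
```

View pics/h4.png

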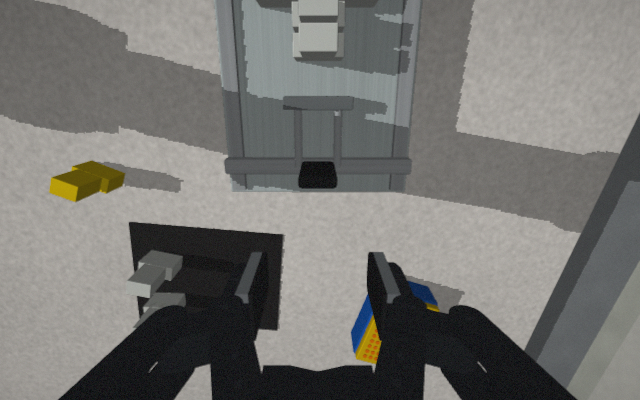

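Both plates stand square and centred. Now gripping the handle across its thickness and pushing it home.

Run:
```python
from h import *; from rig import *
R=Rot(-80); p=pl(XC,-.1412)
movep([p[0],p[1],.25],R); command_gripper(.046,50)
move_l([p[0],p[1],.140],feed=.12)
command_gripper(0.0,60); s=sense(); print(s["time_s"],s["finger_gap"],s["wrist_force"],s["position"])
f0=s["wrist_force"]; y0=s["position"][:2]@Y
for dy,feed,uf in ((.045,.05,40),(.050,.03,40)):
    q=pl(XC,-.1412+dy); r=move_l([q[0],q[1],.140],feed=feed,until_force=uf)
    s=sense(); print(s["time_s"],r,"travel",s["position"][:2]@Y-y0,"F",(s["wrist_force"][:2]-f0[:2])@Y,s["wrist_force"][2],s["finger_gap"])
```

```text
23.0 0.01143136743377373 [-1.2364286   0.06793149  4.78644093] [ 0.60462284 -0.03676123  0.14077741]
24.05 False travel 0.04171763381626073 F -5.890302642611049 3.9440166467422464 0.01128057650714096
24.3667 False travel 0.04590818784732385 F -8.794277056199514 4.104506482748894 0.011146976825057666
```

Run:
```python
from h import *; from rig import *
y0=np.array([.60462284,-.03676123])@Y
def st(r=None):
    s=sense(); print(round(s["time_s"],2),r,"travel mm",round((s["position"][:2]@Y-y0)*1000,2),"F",round(s["wrist_force"][:2]@Y,2),"x",round((s["position"][:2]@X-XC)*1000,2),s["position"][2],s["wrist_force"][2])
sleep(.3); st()
for dy in (.054,.057,.060,.063):
    q=pl(XC,-.1412+dy); r=move_l([q[0],q[1],.140],feed=.02,until_force=25); sleep(.2); st(r)
    if r: break
```

```text
24.67 None travel mm 45.75 F -8.1 x 0.44 0.14079120705788892 3.7610154252375345
25.22 False travel mm 48.99 F -9.02 x 0.43 0.140770628056233 3.8907482027731453
25.72 False travel mm 51.45 F -11.02 x 0.43 0.14079102887185924 3.849315716412905
26.22 False travel mm 53.9 F -11.52 x 0.44 0.14077754954601696 4.115157723044956
26.72 False travel mm 55.24 F -14.0 x 0.44 0.1407845371458123 3.4338587490651564
```

Run:
```python
from h import *; from rig import *
y0=np.array([.60462284,-.03676123])@Y
def st(r=None):
    s=sense(); print(round(s["time_s"],2),r,"travel mm",round((s["position"][:2]@Y-y0)*1000,2),"F",round(s["wrist_force"][:2]@Y,2),"x",round((s["position"][:2]@X-XC)*1000,2),s["position"][2],s["wrist_force"][2],s["finger_gap"])
for dy in (.066,.069,.072,.075):
    q=pl(XC,-.1412+dy); r=move_l([q[0],q[1],.140],feed=.02,until_force=25); sleep(.2); st(r)
shot("wrist","e1");shot("side","e2");shot("scene","e3")
for n in ("side","scene"):
    im=cv2.imread("pics/e2.png" if n=="side" else "pics/e3.png")
    c=im[140:280,260:440] if n=="side" else im[150:280,210:390]
    cv2.imwrite(f"pics/{n}_c.png",cv2.resize(c,None,fx=4,fy=4,interpolation=cv2.INTER_CUBIC))
```

```text
27.22 False travel mm 55.37 F -19.53 x 0.44 0.14082709227151952 1.9557242307408322 0.010865966509810466
27.72 False travel mm 55.52 F -24.31 x 0.42 0.14083379733557552 1.6540513630052749 0.0115024082725012
28.22 False travel mm 55.64 F -30.95 x 0.44 0.1408427864049819 0.6747453098550708 0.011230694786597984
28.72 False travel mm 55.77 F -34.57 x 0.4 0.14087781340827446 -1.1447632767835625 0.011753818315306145
```

View pics/e1.png

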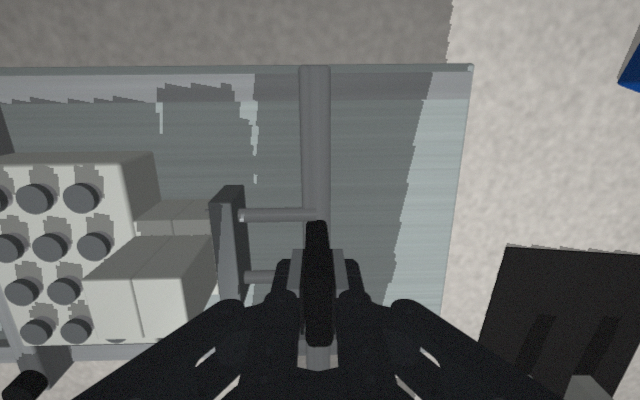

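View pics/side_c.png

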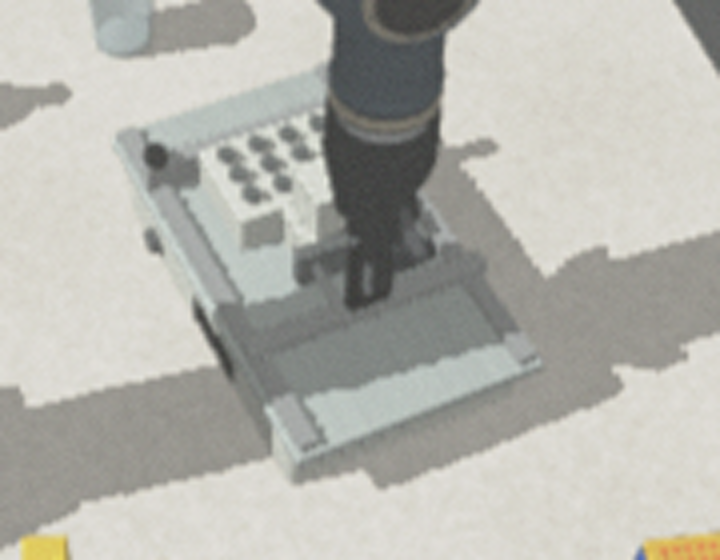

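View pics/scene_c.png

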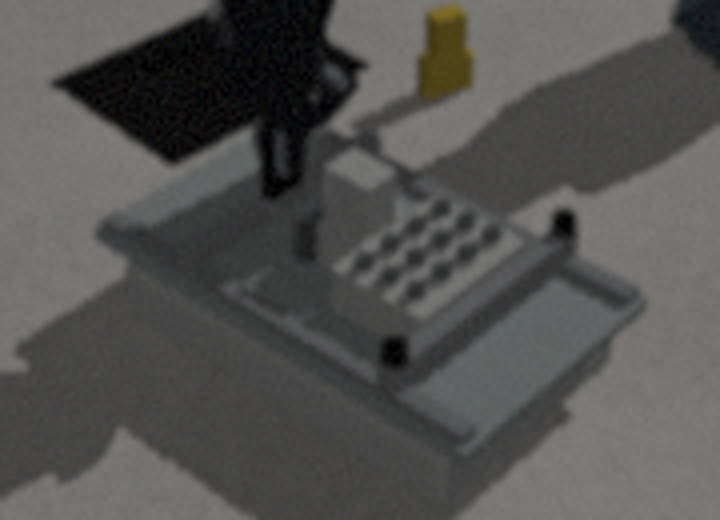

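The stack is tight, and force rises steeply at 55.2 mm travel, so the handle is on its end stop. I'll ease to a moderate push, check pad push-in and plate angles, then hand in.

Run:
```python
from h import *; from rig import *
q=pl(XC,-.1412+.069); move_l([q[0],q[1],.140],feed=.02); sleep(.5)
y0=np.array([.60462284,-.03676123])@Y
s=sense(); print(s["time_s"],(s["position"][:2]@Y-y0)*1000,s["wrist_force"])
shot("wrist","f1"); z=np.load("pics/f1_pose.npz")
w=cloud("wrist","f1",pose=(z["p"],z["R"])).reshape(-1,3)
a=(w[:,:2]@X-XC)*1000; b=(w[:,:2]@Y-RF)*1000; h=w[:,2]*1000
def rect(n,m):
    q=np.float32(np.stack([a[m],b[m]],1)); 
    if len(q)>10: print(n,len(q),np.median(h[m]),cv2.minAreaRect(q),q.min(0),q.max(0))
rect("tabs",(h>143)&(h<156)&(abs(a)<30)&(b>-60)&(b<10))
rect("pad",(h>103)&(h<112)&(a<33)&(a>15)&(b<-38)&(b>-75))
rect("padfull",(h>103)&(h<112)&(abs(a)<40)&(b<-41)&(b>-75))
rect("racktop",(h>103.5)&(h<112)&(a>26)&(a<60)&(b>-10)&(b<70))
rect("handle",(h>145)&(h<165)&(abs(a)<40)&(b<-75)&(b>-120))
```

```text
29.8167 55.51754786178696 [  5.73768368 -23.48529196   1.98645193]
tabs 6755 149.84239518850404 ((0.26329803466796875, -19.886577606201172), (31.568050384521484, 40.97386932373047), 0.1978088617324829) [-15.543355 -40.359188] [16.069382    0.62205833]
pad 958 108.79788219270822 ((23.981897354125977, -44.97962951660156), (13.90577507019043, 18.04368019104004), 89.51666259765625) [ 15.000116 -51.973873] [ 32.992348 -38.01261 ]
padfull 2322 108.87118026030555 ((1.1523323059082031, -46.48334503173828), (10.959989547729492, 64.02793884277344), 89.97821044921875) [-30.863575 -51.973873] [ 33.165565 -41.003983]
racktop 5308 107.95005013184704 ((40.04283142089844, 33.407432556152344), (68.31034088134766, 28.09449577331543), 89.98320007324219) [26.003317  -0.7504724] [54.096317 67.566635]
handle 4507 155.62359712214462 ((5.9156084060668945, -93.69583892822266), (38.01835632324219, 37.86759567260742), 49.17283630371094) [ -16.760656 -119.99659 ] [ 17.47579 -75.07601]
```

```bash
python3 -c "
from rig import *
print(finish_job()); s=sense(); print(s['time_s'],s['wrist_force'])"
```

```text
the job is handed in; nothing more can be done
None
the job is handed in; nothing more can be done
```

I handed the job in at about 30 s with two spacer plates squeezed between the pad and the rack, and the gripper still holding the handle home. No verdict was reported.

**What I did:** The gap left at home measured about 25 mm, so I used two plates. I stood them upright and face to face on the centre line, then gripped the handle across its thickness and pushed it home.

**Last checks:**

| Check | Result |
|---|---|
| Handle travel | 55.5 mm, with force rising steeply from 55.2 mm, so it is on its end stop |
| Push while holding | about 24 N |
| Pad push-in | about 15 mm (carriage moved 55 mm, pad 40 mm) |
| Plates | tight together, 41 x 31.6 mm seen from above, square within about 0.2°, tops level at the right height |
| Rack | face within about 1 mm of where it started |
| Clearance | the gripper was clear of the plates and rack in the pictures |

The wrist and side cameras disagreed by about 2 mm on the plate positions, which is within the calibration. I used the wrist values. I never moved the arm near the tip box, bottle or beaker, and I left the yellow look-alike block alone.

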